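Dock the cordless probe in the calibration dock

TASK

Take the cordless temperature probe with the square grip from its rest and slide it, nose first, under the two straps of the calibration dock, so that the side spring plunger rides over the rod and snaps into its groove and the grip sits fully home against the dock's mouth. Let go of it there, and leave the round-gripped probe and the other things on the bench where they are.

Things in the scene. Friction and masses are not known exactly. Their poses are not given: they have to be found in the camera images.
- probe: Cordless probe, about 0.2 kg: black square grip 60 long x 36 x 36 mm, then a steel rod 18 mm diameter, 90 mm long. Origin on the rod's axis at the grip's middle; +x to the nose (grip x -30 to +30 mm, rod +30 to +120). Starts level in a grey rest, axis 45 mm above the table, a flat of the grip up, nose roughly to the robot's left (+y). Balance point about 11 mm ahead of the origin.
- probe_nose (a point): Tip of the probe's nose, on the rod's axis, 120 mm in front of the probe's origin. The last 14 mm of the nose taper to 6 mm diameter.
- probe_groove (a point): Centre of the groove that runs round the rod, on the axis, 88.5 mm in front of the probe's origin. Groove 14 mm wide at the top, 6 mm wide and 4 mm deep at the bottom, 45 degree flanks.
- stand_a: The probe's grey rest, fixed: foot 132 x 60 x 8 mm. Origin under it; the probe's origin lies about 45 mm behind it (its -x), +x as the probe's. A 24 mm wide pad, top 27 mm high, under the grip; an open two-cheeked fork (50 mm high, 48 mm wide) under the rod at x = 10 to 24 mm. The grip's sides are free for fingers; the probe lifts straight up. It and the other rest may swap places.
- dock: Aluminium dock, fixed, on a dark foot 221 x 82 x 10 mm; top 69 mm high. Origin on the table under the mouth of its channel; +x is the way the probe goes in (roughly to the robot's left), z up. Channel open above from x = 0 to 38 mm: floor 41 mm high, walls to 59 mm, 31 mm wide at the mouth, narrowing to 23 at x = 38. Straps bridge it at x = 38-50 and 70-102 mm, undersides 61 mm high.
- dock_mouth (a point): Point on the channel's axis in its mouth plane: 50 mm above the dock's origin, axes as the dock's. A probe lying in the dock has its axis at this height. Home: the grip's front face is against the channel's end here, the probe's origin 30 mm before this point (-x).
- dock_ledge (a point): Middle of the top of the ledge before the mouth: 24 mm wide, 32 mm high, from dock x = -110 to 0 mm. The grip rests and slides on it while the rod lies on the channel's floor; free room for fingers on both sides.
- plunger_tip (a point): Tip of the plunger: a 12 mm steel ball at dock x = 60 mm, 50 mm high, seen between the straps, entering the channel from the dock's -y side; when free its tip is 1.5 mm short of the channel's middle. A black round knob outside moves with it.
- plunger (a joint): How far the spring plunger is pushed out, m: 0 free, 0.012 at most. Spring 500 N/m, 3 N preload. The rod pushes it out about 5 mm and is pressed to the far wall; sliding the probe past takes roughly 2 to 8 N (smooth, low friction). When the groove arrives it springs back to 1 to 2.5 mm and draws the probe home the last 1 or 2 mm.
- round_probe: Bystander, thicker probe in a second, similar grey rest: round black grip 36 mm diameter, 60 mm long, plain 24 mm steel rod 85 mm long without groove. Origin on its axis at the grip's middle, +x to the nose. It does not fit the dock.
- weight: Bystander: steel weight, 44 mm diameter, 45 mm tall, loose. Origin under its centre.
- jar: Bystander: amber jar, 60 mm diameter, 70 mm tall, loose. Origin under its centre.
- bottle: Bystander: blue bottle, 68 mm diameter, 170 mm tall, loose. Origin under its centre.
- beaker: Bystander: open glass beaker, 72 mm across, 70 mm tall, loose. Origin under its centre.
- spatula: Bystander: spatula 180 mm long with a black handle, lying flat, loose.
Things that resemble listed ones, but are neither listed nor needed, are in the scene too. Leave any green look-alike of the probe alone.

How it is judged:
On the way:
1. the probe's rod, lying in the channel, pushes the plunger out (more than 3 mm) as its nose passes it (value of joint plunger above 0.003 m and x of probe_nose in the frame of dock_mouth above 0.055 m and contact force between probe and plunger above 0.5 N), for 0.05 s.
At the end, for the whole second after the job is handed in: The probe lies at rest along the dock's channel, nose in, its grip within 3 mm of the dock's mouth, its axis within 6 mm of the channel's sideways, 4 mm in height at the nose and 0.1 rad in direction, and the plunger has sprung back into the groove (pushed out less than 3 mm) and bears on the rod (x of probe in the frame of dock_mouth between -0.033 and -0.027 m and y of probe in the frame of dock_mouth between -0.006 and 0.006 m and z of probe_nose in the frame of dock_mouth between -0.004 and 0.004 m and angle between the x axis of probe and the x axis of dock, either way round below 0.1 rad and value of joint plunger below 0.003 m and contact force between probe and plunger above 0.5 N and linear speed of probe below 0.02 m/s and x of probe_nose in the frame of dock_mouth above 0.08 m); the robot touches nothing.
It fails at once if a bystander is shifted by more than 30 mm (distance of any of round_probe, weight, jar, bottle, beaker, spatula from where it was at the start of the episode above 0.03 m).
It also fails if it takes over 51 s, if anything falls off the work surface, if the arm or the gripper's body presses on something with over 40 N, if the wrist force passes 120 N, or if a joint passes its speed limit or range.

ROBOT

A 7-joint arm with a two-finger parallel gripper is mounted at the origin on the work surface. World frame = base frame: x ahead of the robot, y to its left, z up, the work surface at z = 0. Lengths are in m, angles in rad, forces in N, time in s.
With the tool pointing down it reaches from about 0.425 to 0.825 m from the base axis. Payload 3.6 kg.
Tool frame: the origin (TCP) lies where the fingers leave the gripper's body, on its centre line; the fingertips stand 73 mm ahead of it and the grasp point (between the pads) lies 54 mm ahead of it; x points along the fingers, y is the direction in which the jaws open and shut, and the axes are right-handed (so a half turn about x gives the same grasp; the last joint's range is limited). The gripper opens to 85 mm and grips with 20 to 120 N. Pads are 22 mm wide; open, the fingers measure 114 mm over their backs; the gripper's body (76 mm by 85 mm) begins 54 mm behind the grasp point. The pads swing forward as they close: fully open they stand 13 mm farther back than shut.
Start: joints at [1.288, 0.615, -0.013, 1.423, 0.008, 1.103, -0.04], TCP at [0.164, -0.629, 0.304] pointing down, gripper open.
Joint ranges: [-3.12, 3.12], [-0.3, 2.06], [-1.34, 1.32], [0.26, 2.42], [-1.36, 4.5], [0.01, 1.98], [-2.84, 2.84]. Speed limits (rad/s): [2.79, 2.79, 3.14, 3.14, 3.14, 3.14, 3.14].

INTERFACE

Orientations are given as a unit quaternion [x, y, z, w].
In Python, from station import arm, snapshot, camera_info, ticket gives the robot as it stands. Calls block until the motion is done:
- arm.movep(position, orientation): joint-space move of the TCP to a pose.
- arm.line_to(position, velocity=0.15, ori=None): straight line of the TCP; ori=None keeps the orientation; velocity is the mean speed in m/s.
- arm.move_j(angles): joint-space move.
- arm.move_gripper(opening, effort=None): opening from 0.0 (shut) to 1.0 (fully open); effort is the grip in N (None keeps the last); returns when the fingers have stopped.
- arm.pause(seconds).
- arm.ik(position, orientation): joint angles nearest the present ones, or None.
- snapshot(name): name is "side" or "top" or "wrist"; returns the picture (420x560x3 uint8, blue, green, red); there is no depth.
- camera_info(name): a dict with "fx", "fy", "cx", "cy" (pixels), "R" (3x3) and "t" (3): a world point X has camera coordinates R X + t; the wrist camera has in their place "T_tool_cam" (4x4, takes a point from camera to tool coordinates, whose origin is the TCP and whose axes are the tool frame's). Camera axes: x right, y down, z forward; pixel columns grow to the right and rows downward; lengths in m; the calibration is good to about 2 mm. The wrist camera is an equidistant fisheye: a pixel r from the principal point sees the ray r / f radians off the axis. A picture is of the moment at which its call begins: read the wrist's pose just before it. camera_info takes no time and is no camera call.
A pose or a line that the arm cannot do raises arm.MotionError and nothing moves.
- ticket.finish_job(): hands the job in, once; it reports no verdict.
Readings, each from a call of its own:
- arm.read_time(): time.
- arm.read_joint_positions(): joint angles.
- arm.read_dq(): joint speeds.
- arm.read_effort(): joint torques, N m.
- arm.read_tool_pos(): TCP position.
- arm.read_eef_rot(): TCP orientation.
- arm.read_ft_force(): force on the tool from outside, world axes, zero at the start.
- arm.read_wrist_torque(): the same for the moment, N m.
- arm.read_opening(): opening from 0.0 (shut) to 1.0 (fully open).
Only numpy, scipy, OpenCV 4.12 (cv2) and the standard library are available. Lean on these libraries where they do the work, as an engineer would, in place of code of your own. Each camera call takes 0.05 s, during which the arm holds its last target. There are 200 camera calls.

## Working session

There is one attempt and no reset: what is moved stays moved. The work goes in short steps, each a Python script; the robot and the scene stay as the last script left them, time stands still between calls to the robot, and variables do not carry over. Pictures are saved under pics/ and viewed, about 8 in all and at most 12, crops included, and the job is handed in when it is done.

```bash
mkdir -p pics; ls; python3 - <<'E'
from station import arm, snapshot, camera_info
import cv2, numpy as np
for n in("top","side"):
    cv2.imwrite(f"pics/{n}0.png",snapshot(n)); print(n,camera_info(n))
print(camera_info("wrist"),arm.read_eef_rot(),arm.read_time())
E
```

```text
pics
top {'fx': 423.2138140088155, 'fy': 423.2138140088155, 'cx': 279.1013035158976, 'cy': 213.52749073958725, 'R': array([[-0.00807731, -0.99979623, -0.01850003],
       [-0.99112606,  0.01045927, -0.13251318],
       [ 0.13267968,  0.01726551, -0.99100858]]), 't': array([-0.00827371,  0.52500837,  1.06180198])}
side {'fx': 451.42070469633126, 'fy': 451.42070469633126, 'cx': 278.9533653183214, 'cy': 213.17981887825408, 'R': array([[-0.97225588, -0.23389499, -0.00341113],
       [-0.11916979,  0.50780849, -0.85318761],
       [ 0.20128851, -0.82911017, -0.52159301]]), 't': array([0.49554417, 0.13139958, 1.00143732])}
{'fx': 325.19226210127806, 'fy': 325.19226210127806, 'cx': 283.12712098797107, 'cy': 207.0716474021572, 'T_tool_cam': array([[-3.99496399e-04, -3.23604510e-01,  9.46192349e-01,
        -7.03950991e-02],
       [ 9.99999678e-01,  5.28740691e-04,  6.03047724e-04,
         2.86929835e-04],
       [-6.95439360e-04,  9.46192286e-01,  3.23604195e-01,
        -8.27942957e-02],
       [ 0.00000000e+00,  0.00000000e+00,  0.00000000e+00,
         1.00000000e+00]])} [-0.70120461 -0.09104868  0.70145265 -0.08936674] 0.1
```

View pics/top0.png

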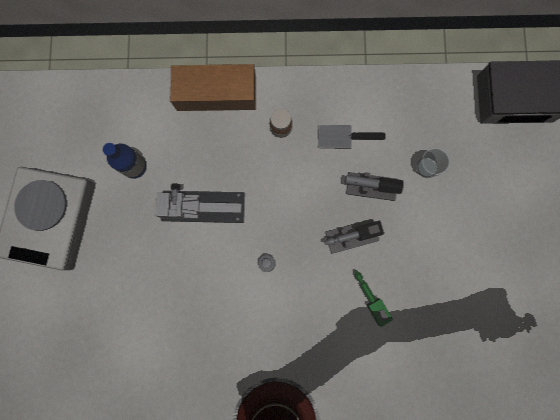

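View pics/side0.png

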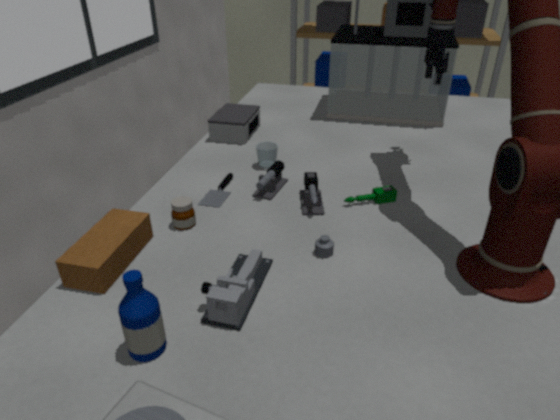

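Candidates: the probe at top px (372,185), the one at (354,235), and a green look-alike at (372,298), which I'll leave alone. I'll enlarge the two grey rests and the dock before choosing.

```bash
python3 - <<'E'
import cv2, numpy as np
t=cv2.imread("pics/top0.png")
a=cv2.resize(t[160:260,312:412],None,fx=4,fy=4,interpolation=cv2.INTER_CUBIC)
b=cv2.resize(t[165:245,148:252],None,fx=3.84615,fy=3.84615,interpolation=cv2.INTER_CUBIC)
b=cv2.copyMakeBorder(b,0,400-b.shape[0],0,0,cv2.BORDER_CONSTANT)
cv2.imwrite("pics/crop0.png",cv2.convertScaleAbs(np.hstack([a,b[:, :400]]),alpha=1.5,beta=20))
E
```

```text
(no output)
```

View pics/crop0.png

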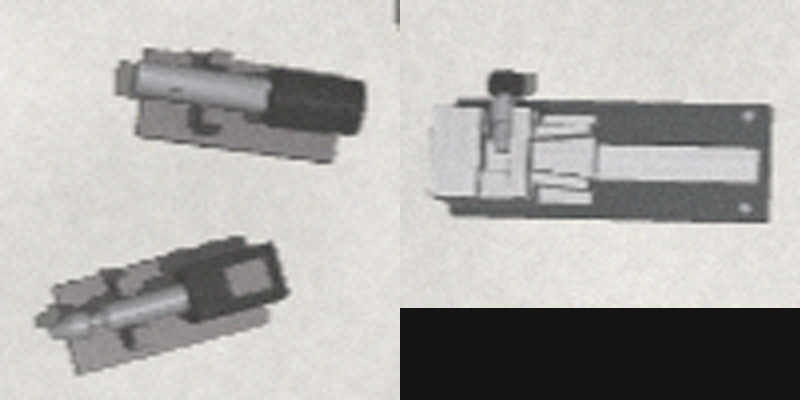

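The lower probe, at top px (354,235), is the one meant. It has a square grip with a flat on top, a tapered thinner rod and a groove. The one at (372,185) has a round grip and a plain, thick rod. The dock's mouth faces right, with the ledge end near px (242,208) and the knob near (176,187). Next I'll compute coarse poses and look from the wrist.

```bash
cat > h.py <<'E'
from station import arm, snapshot, camera_info
import numpy as np, cv2
from scipy.spatial.transform import Rotation as Rn
def ray_static(n,uv):
    c=camera_info(n); d=np.array([(uv[0]-c['cx'])/c['fx'],(uv[1]-c['cy'])/c['fy'],1.])
    return -c['R'].T@c['t'], c['R'].T@d
def ray_wrist(uv,pos,q):
    c=camera_info("wrist"); T=c['T_tool_cam']; v=np.array([uv[0]-c['cx'],uv[1]-c['cy']]); r=np.hypot(*v)
    a=r/c['fx']; d=np.r_[v/max(r,1e-9)*np.sin(a),np.cos(a)]
    W=Rn.from_quat(q).as_matrix()
    return W@T[:3,3]+pos, W@T[:3,:3]@d
def onz(ray,z):
    o,d=ray; return o+d*(z-o[2])/d[2]
def quat(yaw,s=1):
    "tool down; jaw axis perpendicular to horizontal direction yaw; s=-1 half turn"
    x=np.array([0,0,-1.]); y=s*np.array([-np.sin(yaw),np.cos(yaw),0]); return Rn.from_matrix(np.c_[x,y,np.cross(x,y)]).as_quat()
def wshot(name):
    p,q=np.array(arm.read_tool_pos()),np.array(arm.read_eef_rot()); im=snapshot("wrist")
    cv2.imwrite(f"pics/{name}.png",im); np.savez(f"pics/{name}.npz",p=p,q=q); return im,p,q
E
python3 - <<'E'
from h import *
g=onz(ray_static("top",(371.5,230.5)),.063); n=onz(ray_static("top",(323.2,240.5)),.045)
yaw=np.arctan2(*(n-g)[1::-1]); print(g,n,np.linalg.norm((n-g)[:2]),np.degrees(yaw))
f=lambda cx,cy,z:onz(ray_static("top",(148+(cx-400)/3.846,165+cy/3.846)),z)
e=f(760,165,.032); a,b,c=f(770,103,.01),f(768,222,.01),f(600,163,.041)
print(e,a,b,c)
foot=np.degrees(np.arctan2(*(f(470,103,.01)-a)[1::-1])); print("ledge",e,"yaw",foot,np.degrees(np.arctan2(*(c-e)[1::-1])))
print(Rn.from_quat(arm.read_eef_rot()).as_matrix().round(2))
for s in(1,-1):
    for P,y in((g,yaw),(c,np.radians(foot))):
        print(s,arm.ik([P[0],P[1],.25],quat(y,s)))
E
```

```text
[ 0.47588544 -0.24438525  0.063     ] [ 0.45323725 -0.12482658  0.045     ] 0.12168490508446646 100.72652843305116
[0.54112079 0.08453921 0.032     ] [0.58786696 0.08009195 0.01      ] [0.50467246 0.08123211 0.01      ] [0.54231335 0.19155095 0.041     ]
ledge [0.54112079 0.08453921 0.032     ] yaw 89.33956260155004 89.36150927802723
[[-0.    0.25 -0.97]
 [ 0.   -0.97 -0.25]
 [-1.   -0.    0.  ]]
1 [ 0.19109133  0.52085474  0.36521295  1.83439725 -0.24319575  0.83016447
 -2.2771696 ]
1 [ 0.25276234  0.81904666 -1.1501538   1.6956325   0.80555442  1.17991241
  2.01430314]
-1 [ 0.72430201  0.53255709 -0.43832799  1.81754058  0.28962715  0.85497666
  0.33459079]
-1 [ 0.12932642  0.69204701 -0.85415333  1.69915852  0.59561555  1.0306495
 -0.94136782]
```

```bash
python3 - <<'E'
from h import *
y=np.radians(100.7); arm.movep([.470,-.215,.24],quat(y,-1)); print(arm.read_time(),arm.read_tool_pos())
im,p,q=wshot("w1"); cv2.imwrite("pics/w1b.png",cv2.convertScaleAbs(im,alpha=1.5,beta=20))
E
```

```text
1.975 [ 0.46960581 -0.21680373  0.23995024]
```

View pics/w1b.png

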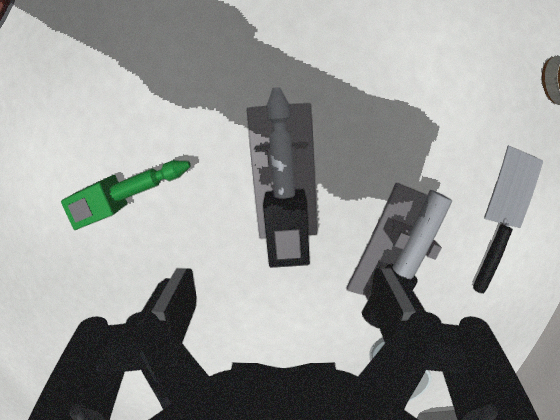

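The picture shows the square grip with its top-face label near (287,244) and the rear edge near row 265. The rod leads to the nose at (278,90). The green look-alike and the round probe are well to the sides. I'll measure the grip edges.

```bash
cat >> h.py <<'E'
def edges(im,rows,lo,hi,thr,ray,z):
    "left/right edge points of the dark region in rows"
    g=im.max(2); L=[];R=[]
    for r in rows:
        k=np.where(g[r,lo:hi]<thr)[0]+lo
        if len(k)>3: L.append(onz(ray((k[0]-.5,r)),z)); R.append(onz(ray((k[-1]+.5,r)),z))
    return np.array(L),np.array(R)
E
python3 - <<'E'
from h import *
im=cv2.imread("pics/w1.png"); d=np.load("pics/w1.npz"); p,q=d['p'],d['q']; ray=lambda uv:ray_wrist(uv,p,q)
print(im.max(2)[240,250:330:2], im.max(2)[255:280,285])
L,R=edges(im,range(216,258),255,325,35,ray,.063)
mid=(L+R)/2; fit=np.polyfit(mid[:,1],mid[:,0],1); print("width",np.linalg.norm(L-R,axis=1).mean(),np.median(np.linalg.norm(L-R,axis=1)))
print("yaw fit",90-np.degrees(np.arctan(fit[0])))
for r in (260,262,264,266,268,270): print(r,im.max(2)[r,290])
for uv,z in(((278,89),.045),((287.5,244),.063),((290,266),.063),((286,209),.063)): print(uv,onz(ray(uv),z))
E
```

```text
[130 130 132 130 131 132 130 128  58  10  16  20  25  71  73  73  72  72
  73  73  73  67  74  72  68   2  19  17   8  48 132 128 130 129 129 127
 127 126 126 130] [ 68  72  70  54  26  15  12  17  18  19  15  55 129 129 127 128 129 131
 133 129 130 132 130 131 133]
width 0.037971296266462486 0.035471023929858694
yaw fit 97.8380764475267
260 9
262 17
264 7
266 74
268 133
270 134
(278, 89) [ 0.44820276 -0.12752777  0.045     ]
(287.5, 244) [ 0.47896369 -0.25026909  0.063     ]
(290, 266) [ 0.48510012 -0.27073277  0.063     ]
(286, 209) [ 0.47192209 -0.21987567  0.063     ]
```

Two estimates of the probe's origin agree: (0.4776,-0.2438) from the nose and (0.4777,-0.2416) from the rear, with yaw about 104.2°. The measured length is 148 mm against the expected 150. Now I'll grasp.

```bash
python3 - <<'E'
from h import *
q=quat(np.radians(104.2),-1); o=np.array([.4777,-.2428])
arm.movep([*o,.19],q); arm.line_to([*o,.097],.1); print(arm.read_tool_pos(),arm.read_ft_force())
arm.move_gripper(0.0,60); print("open",arm.read_opening(),arm.read_ft_force())
arm.line_to([*o,.20],.1); print(arm.read_opening(),arm.read_ft_force(),arm.read_time())
# dock: mouth estimate y=.195; look with probe in hand, nose short of the dock
arm.movep([.540,.085,.24],quat(np.radians(89.4),-1)); print(arm.read_tool_pos(),arm.read_time())
im,p,qq=wshot("w2"); cv2.imwrite("pics/w2b.png",cv2.convertScaleAbs(im,alpha=1.5,beta=20))
E
```

```text
[ 0.47816864 -0.24286992  0.09762287] [0.04154268 0.33477966 0.61036416]
open 0.41232509582597066 [-1.54450941 -0.7169961   3.9875992 ]
0.4149999271337464 [-0.28483891 -0.33156033 -2.0491287 ] 5.15
[0.5400864  0.08282248 0.23948533] 6.4167
```

View pics/w2b.png

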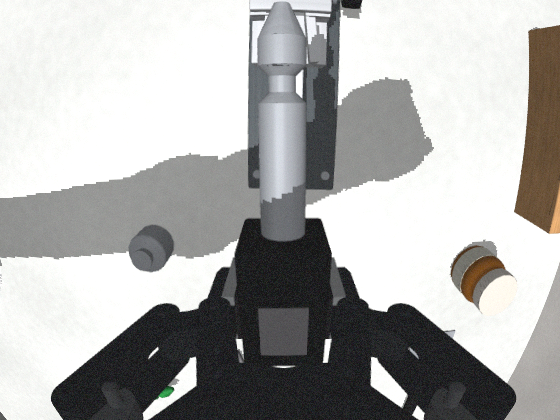

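The probe is held: opening ×85 mm = 35 mm, and the wrist shows about 2 N of weight. Its nose is at (282,3) and hides the dock, so I'll look from one side.

```bash
python3 - <<'E'
from h import *
arm.movep([.460,.14,.27],quat(np.radians(89.4),-1)); arm.pause(.2); print(arm.read_tool_pos(),arm.read_time())
im,p,qq=wshot("w3"); cv2.imwrite("pics/w3b.png",cv2.resize(cv2.convertScaleAbs(im,alpha=1.2,beta=0)[0:300,220:560],None,fx=2,fy=2,interpolation=cv2.INTER_CUBIC))
E
```

```text
[0.46084287 0.13865063 0.26962383] 7.1583
```

View pics/w3b.png

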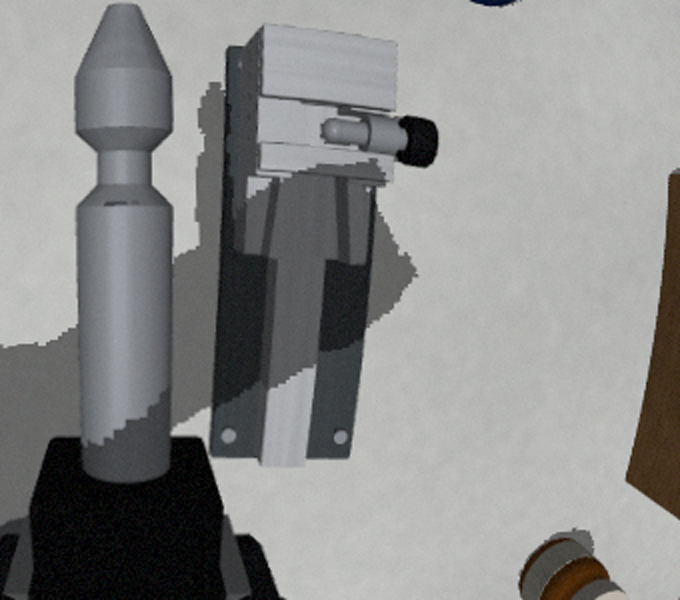

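The ledge end corners are at crop (259,465) and (304,466), and the mouth edge is at about (275,258) to (325,262). The plunger tip is at (323,131), and the rear strap's near edge runs (257,95) to (397,110). I'll turn these into points.

```bash
python3 - <<'E'
from h import *
d=np.load("pics/w3.npz"); P=lambda u,v,z:onz(ray_wrist((220+u/2,v/2),d['p'],d['q']),z)
pts=dict(ledL=(259,465,.032),ledR=(304,466,.032),mL=(275,258,.041),mR=(325,262,.041),wallL=(245,254,.059),wallR=(365,265,.059),
 tip=(323,131,.05),sL=(257,95,.069),sR=(397,110,.069),s2L=(262,25,.069),s2R=(397,42,.069),s1L=(256,177,.069),s1R=(393,182,.069),footL=(210,456,.01),footR=(350,458,.01),chL=(277,180,.041),chR=(337,182,.041),
 nose=(124,4,.27-.054),gl=(132,481,.27-.054))
W={k:P(*v) for k,v in pts.items()}
for k,v in W.items(): print(k,v.round(4))
m=lambda a,b:(W[a]+W[b])/2
for a,b in(("ledL","mL"),("ledR","mR"),("sL","s2L"),("footL","s2L")):
    print(a,b,np.degrees(np.arctan2(*(W[b]-W[a])[1::-1])))
for a,b in(("sL","sR"),("s2L","s2R"),("footL","footR"),("s1L","s1R")): print(a,b,np.degrees(np.arctan2(*(W[b]-W[a])[1::-1]))+90,np.linalg.norm(W[a]-W[b]))
E
```

```text
ledL [0.5291 0.087  0.032 ]
ledR [0.5538 0.0858 0.032 ]
mL [0.5302 0.195  0.041 ]
mR [0.5548 0.1938 0.041 ]
wallL [0.5126 0.1981 0.059 ]
wallR [0.5685 0.1948 0.059 ]
tip [0.5499 0.2549 0.05  ]
sL [0.5157 0.2665 0.069 ]
sR [0.5782 0.2652 0.069 ]
s2L [0.5184 0.2977 0.069 ]
s2R [0.5789 0.2965 0.069 ]
s1L [0.5151 0.2315 0.069 ]
s1R [0.5766 0.233  0.069 ]
footL [0.5059 0.0835 0.01  ]
footR [0.5879 0.0803 0.01  ]
chL [0.5306 0.2315 0.041 ]
chR [0.5597 0.2321 0.041 ]
nose [0.4616 0.26   0.216 ]
gl [0.4619 0.1643 0.216 ]
ledL mL 89.4084596143349
ledR mR 89.45773113416615
sL s2L 85.00827702600695
footL s2L 86.65600162808241
sL sR 88.7849084560766 0.06251868064697506
s2L s2R 88.8649291759871 0.060502756431671134
footL footR 87.77649348974211 0.08202686031406953
s1L s1R 91.38092722179388 0.06143596891397545
```

```bash
python3 - <<'E'
from h import *
im=cv2.imread("pics/top0.png").max(2).astype(float)
print(im[185:200,215].astype(int),im[212:230,215].astype(int))
for lo,hi,sgn in((184,197,-1),(215,228,1)):
    pts=[]
    for u in (range(190,241) if sgn<0 else range(166,241)):
        g=np.diff(im[lo:hi,u]); g=np.clip(g*sgn,0,None); pts.append(onz(ray_static("top",(u,lo+.5+(g*np.arange(len(g))).sum()/g.sum())),.01))
    pts=np.array(pts); c=np.polyfit(pts[:,1],pts[:,0],1); r=pts[:,0]-np.polyval(c,pts[:,1]); c=np.polyfit(pts[abs(r)<.002,1],pts[abs(r)<.002,0],1)
    print("yaw",90-np.degrees(np.arctan(c[0])),"x at y=.19",np.polyval(c,.19),r.std())
# wrist w3: foot left edge and ledge edges
d=np.load("pics/w3.npz"); w=cv2.imread("pics/w3.png").max(2).astype(float)
print(w[180,318:420:1].astype(int)); print(w[60,325:350].astype(int))
for r in (60,100,140,180,220):
    for n,lo,hi in(("foot",318,337),):
        g=np.clip(-np.diff(w[r-2:r+3,lo:hi].mean(0)),0,None); u=lo+.5+g.argmax()
        print(r,u,onz(ray_wrist((u,r),d['p'],d['q']),.01).round(4))
E
```

```text
[132 133 138 133 134 134 104  54  53  50  53  49  53  55  53] [ 60  52  56  50  56  52  52  51  51  51  75 139 141 144 139 141 139 141]
yaw 87.62439968398805 x at y=.19 0.5920145623131672 0.0006900832892035918
yaw 88.4803523700564 x at y=.19 0.5084471431720824 0.0008161179046335881
[ 87  89  88  86  85  89  85  85  83  47  23  27  27  26  27  29  23  28
  27  30  26  21  32  28  32  22  31  30  27  29  21  26  39  42  45  45
  43  72  78  78  78  76  78  79  77  78  76  79  76  78  81  76  75  78
  76  75  75  81  77  73  66  56  54  56  53  58  57  58  55  53  56  53
  57  56  57  53  54  53  57  50  53  53  49 135 158 162 158 155 157 160
 157 156 155 156 158 156 155 155 156 155 157 156]
[ 83  84  83  85  86  85  78  44  25  24  49  55  61  56  58  58  57  60
  56  62  58  61  58  82 136]
60 318.5 [0.497  0.2622 0.01  ]
100 330.5 [0.5089 0.2214 0.01  ]
140 328.5 [0.5072 0.1803 0.01  ]
180 326.5 [0.5059 0.138  0.01  ]
220 324.5 [0.505 0.093 0.01 ]
```

Top and wrist views agree on dock yaw ≈ 88.1° from the foot edges. The plunger tip, straps and ledge fit an axis through the mouth at (0.5448, 0.1954) to within about 1.5 mm. I'll lower the nose into the open funnel and look.

```bash
cat >> h.py <<'E'
YAW=np.radians(88.1); M=np.array([.5448,.1954]); A=np.array([np.cos(YAW),np.sin(YAW)]); OFF=.0013
def at(s,z,lat=0): return [*(M+A*(s-OFF)+lat*np.array([-A[1],A[0]])),z]
E
python3 - <<'E'
from h import *
q=quat(YAW,-1)
arm.movep(at(-.095,.19),q); arm.line_to(at(-.095,.110),.08); arm.pause(.2)
print(arm.read_tool_pos(),at(-.095,.110),arm.read_ft_force(),arm.read_time())
im,p,qq=wshot("w4"); cv2.imwrite("pics/w4b.png",cv2.resize(cv2.convertScaleAbs(im,alpha=1.3,beta=20)[0:300,140:440],None,fx=2,fy=2,interpolation=cv2.INTER_CUBIC))
E
```

```text
[0.54185277 0.09917956 0.11048003] [np.float64(0.5416071563211848), np.float64(0.09915294420480879), 0.11] [-0.3443131  -0.6185637  -2.23155636] 9.1167
```

View pics/w4b.png

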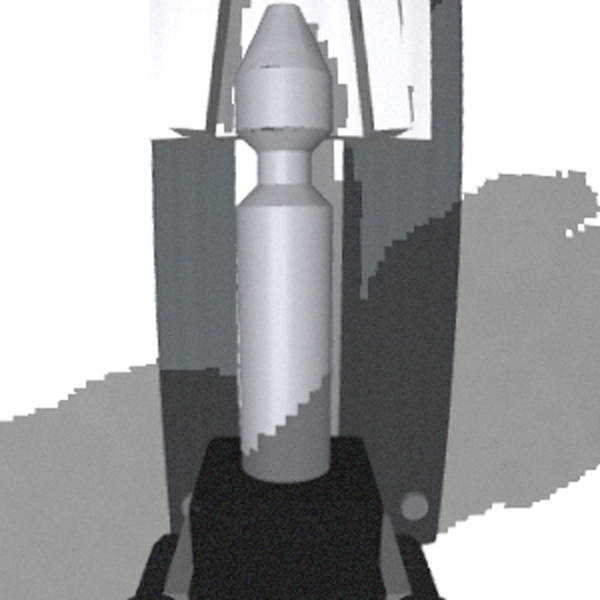

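In the crop, the channel's centre is about 288 to 290 at the mouth and straps, and the rod's centre is at 284 with the nose at 281. So the nose is 1–2 mm toward -x. I'll shift 0.6 mm, turn -0.6°, lower, and insert stepwise while watching forces.

```bash
python3 - <<'E'
from h import *
q=quat(YAW-np.radians(.6),-1); lat=-.0006
arm.line_to(at(-.095,.108,lat),.05,q)
z=.108
while z>.1010:
    z-=.001; arm.line_to(at(-.095,z,lat),.03); f=arm.read_ft_force(); print("z",round(z,4),arm.read_tool_pos()[2],np.round(f,1))
    if f[2]>1.5: break
for s in (-.085,-.078,-.072,-.068):
    arm.line_to(at(s,z,lat),.03); f=arm.read_ft_force(); print(s,np.round(f,1),np.round(arm.read_tool_pos(),4),arm.read_opening())
    if np.hypot(*f[:2])>15 or abs(f[2])>15: print("STOP");break
print(arm.read_time())
E
```

```text
z 0.107 0.10690165818638203 [-0.5  1.  -1.6]
z 0.106 0.10592469975095203 [ 0.   0.2 -2.9]
z 0.105 0.10494625835125924 [-1.1  0.5 -2.1]
z 0.104 0.1039329571199761 [ 0.8  0.8 -2.3]
z 0.103 0.10293559606125344 [ 0.7 -0.1 -1.9]
z 0.102 0.10242970920745076 [-0.3  0.2  1.8]
-0.085 [-0.8  0.4  5. ] [0.543  0.1104 0.1024] 0.41475943772813934
-0.078 [-0.  -0.6  5.8] [0.5432 0.1163 0.1024] 0.4146497417542767
-0.072 [-0.1 -0.6  6.3] [0.5434 0.1222 0.1024] 0.41287177749898746
-0.068 [-0.2 -1.5  6. ] [0.5435 0.1261 0.1024] 0.41689654760036216
12.4167
```

Contact came at TCP z = 0.1024, as predicted, and there are no side forces. Next I'll go past the plunger.

```bash
python3 - <<'E'
from h import *
lat=-.0006; z=.1022
for s in (-.064,-.060,-.056,-.052,-.046,-.040,-.036,-.033,-.031,-.029,-.028,-.027):
    arm.line_to(at(s,z,lat),.025); f=arm.read_ft_force(); p=np.array(arm.read_tool_pos()); print(s,np.round(f,1),"s",round((p[:2]-M)@A+OFF,4),round(p[2],4),round(arm.read_opening(),3))
    if abs(f[0])>20 or abs(f[1])>14 or abs(f[2])>15: print("STOP");break
print(arm.read_time())
im,p,qq=wshot("w5"); cv2.imwrite("pics/w5b.png",cv2.resize(cv2.convertScaleAbs(im,alpha=1.3,beta=20)[0:300,140:440],None,fx=2,fy=2,interpolation=cv2.INTER_CUBIC))
E
```

```text
-0.064 [-0.5 -0.7  5.5] s -0.0639 0.1024 0.417
-0.06 [-1.  -2.6  7.3] s -0.0608 0.1024 0.412
-0.056 [-2.2 -2.6  8.3] s -0.0574 0.1024 0.415
-0.052 [-4.1 -4.1 10.3] s -0.0536 0.1025 0.417
-0.046 [-4.8 -4.7 10.8] s -0.0484 0.1025 0.411
-0.04 [-4.9 -4.8 11.2] s -0.0426 0.1025 0.413
-0.036 [-4.7 -3.7 10.4] s -0.0371 0.1024 0.414
-0.033 [-4.3 -2.4 10.2] s -0.0341 0.1024 0.417
-0.031 [-4.3 -3.4 10.2] s -0.0319 0.1024 0.415
-0.029 [-3.8 -1.2  9. ] s -0.0287 0.1025 0.417
-0.028 [-4.  -1.7 10.7] s -0.0286 0.1025 0.413
-0.027 [-4.1 -3.9  9.6] s -0.0285 0.1024 0.411
16.0083
```

View pics/w5b.png

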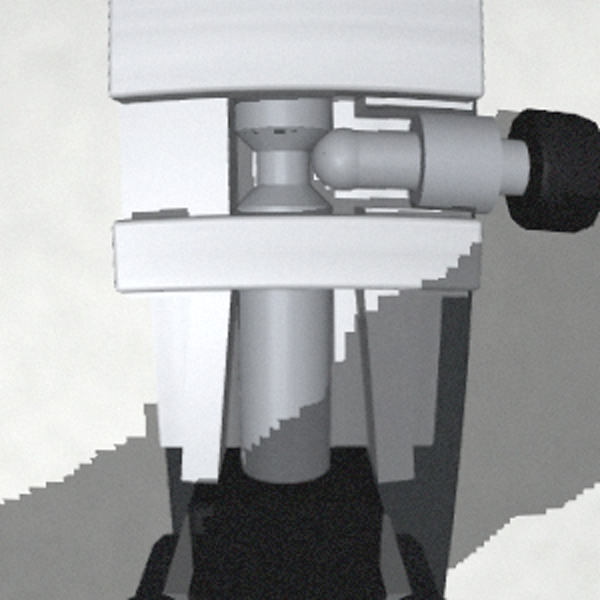

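The ball sits in the groove at crop (335,157), and travel stopped at s ≈ -0.0286, with the grip against the mouth. I'll release, lift and check.

```bash
python3 - <<'E'
from h import *
p=np.array(arm.read_tool_pos()); arm.move_gripper(0.9); print(arm.read_opening(),np.round(arm.read_ft_force(),1))
arm.line_to([p[0],p[1],.22],.1); arm.pause(.3); print(arm.read_tool_pos(),np.round(arm.read_ft_force(),1),arm.read_time())
im,p,qq=wshot("w6"); cv2.imwrite("pics/w6b.png",cv2.resize(cv2.convertScaleAbs(im,alpha=1.3,beta=20)[60:320,150:430],None,fx=2.3,fy=2.3,interpolation=cv2.INTER_CUBIC))
E
```

```text
0.9019582770017144 [0.2 0.6 1. ]
[0.54239979 0.16565898 0.21965063] [-0.  -0.3 -0.1] 18.1667
```

View pics/w6b.png

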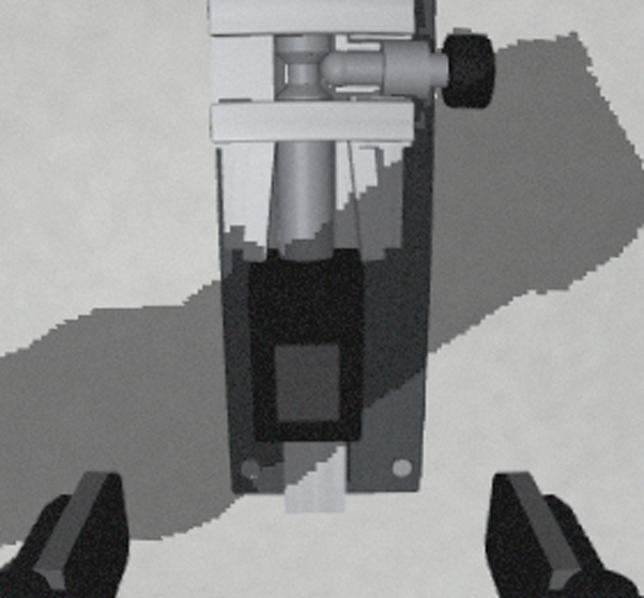

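The probe lies straight under both straps. The ball is in the groove at crop (325,69), the grip is against the mouth at row ~255, and the fingers are clear. Handing in.

```bash
python3 -c "
from station import ticket,arm
print(ticket.finish_job(),arm.read_time())"
```

```text
the job is handed in; nothing more can be done
the job is handed in; nothing more can be done
```

The square-gripped probe is in the dock, and I handed the job in at about 18 s of the 51 s allowed. I took it from its rest, slid it under both straps until it met the dock's mouth, let go and lifted clear.

- **Seating:** travel stopped by itself at −28.6 mm by my dock estimate (home is −30, allowed −27 to −33). The last two commanded millimetres moved it only 0.2 mm, so the grip is against the mouth.
- **Plunger:** the sliding force rose to about 5 N while the rod passed it, then dropped near the end. The ball is visibly in the groove in the pictures taken before and after release. I did not read the plunger joint itself; this is judged from the images and forces.
- **Release:** the wrist force is about zero, and the open fingers are well clear of the probe in the last picture.
- **Other objects:** the arm kept clear of them on its path, but I did not take a final overview picture to confirm they stayed put.
- **Disagreements:** early estimates of the dock's direction ranged from 87.6° to 89.4°, with a few single edges further out. I used 88.1°, and a close-up before inserting led to a small correction (0.6 mm, −0.6°).

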